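# Wake and zero the round-pan scale

### The job

Get the scale with the round pan ready for weighing: wake it by touching its pan lightly with the fingertips so that the pan sinks a little, let go, then press that scale's wide zero key down and release it. Use a gentle touch, grasp or move nothing, and leave the square-pan scale, the small key and everything standing around alone. Finish with the hand raised a hand's breadth clear above the scale.

Things in the scene. Friction and masses are not known exactly. Their poses are not given: they have to be found in the camera images.
- round_scale: bench scale with a round steel pan, 104 mm in diameter; fixed to the cart. White housing 190 mm long (x) and 130 mm wide (y), its top 28 mm above the cart; origin at the centre of its underside on the cart, own x axis from the keys to the pan (away from the robot at yaw 0), own y to the left, z up. Pan centre at x +28 mm; a dark blank display at x -40 mm; two grey keys in black surrounds at x -72 mm: the wide zero key at y +32 mm and the small square key at y -40 mm.
- round_pan_top (a point): middle of the pan's flat upper face (a round steel pan, 104 mm in diameter), 42 mm above the cart when untouched
- round_pan (a joint): how far this pan is pressed down, m: 0 untouched, 0.006 fully down; springs back; begins to yield at about 0.6 N and is fully down at about 5.5 N
- round_wide_key_top (a point): middle of the upper face of the wide zero key (22 mm along the scale's x, 40 mm along its y), 35 mm above the cart and 7 mm above the housing when untouched
- round_wide_key (a joint): how far the wide zero key is pressed, m: 0 untouched, 0.004 fully down; springs back; begins to yield at about 0.8 N and is fully down at about 4.5 N
- round_small_key_top (a point): middle of the upper face of the small square key (18x18 mm), 35 mm above the cart when untouched
- round_small_key (a joint): how far the small key is pressed, m: 0 untouched, 0.004 fully down; springs back
- square_scale: bench scale with a square steel pan, 100x100 mm; fixed to the cart. White housing 190 mm long (x) and 130 mm wide (y), its top 28 mm above the cart; origin at the centre of its underside on the cart, own x axis from the keys to the pan (away from the robot at yaw 0), own y to the left, z up. Pan centre at x +28 mm; a dark blank display at x -40 mm; two grey keys in black surrounds at x -72 mm: the wide zero key at y +32 mm and the small square key at y -40 mm.
- square_pan_top (a point): middle of the pan's flat upper face (a square steel pan, 100x100 mm), 42 mm above the cart when untouched
- square_pan (a joint): how far this pan is pressed down, m: 0 untouched, 0.006 fully down; springs back; begins to yield at about 0.6 N and is fully down at about 5.5 N
- square_wide_key_top (a point): middle of the upper face of the wide zero key (22 mm along the scale's x, 40 mm along its y), 35 mm above the cart and 7 mm above the housing when untouched
- square_wide_key (a joint): how far the wide zero key is pressed, m: 0 untouched, 0.004 fully down; springs back; begins to yield at about 0.8 N and is fully down at about 4.5 N
- square_small_key_top (a point): middle of the upper face of the small square key (18x18 mm), 35 mm above the cart when untouched
- square_small_key (a joint): how far the small key is pressed, m: 0 untouched, 0.004 fully down; springs back
- brass_weight: brass calibration weight with a knob, 22 mm across, 40 mm high, standing between the two scales; loose; origin at the centre of its underside
- dropper_bottle: small brown bottle with a black cap, 25 mm across, 58 mm high, standing between the two scales, nearer the robot; loose; origin at the centre of its underside
- dark_bottle: brown bottle with a black cap, 36 mm across, 85 mm high, in the back row; loose; origin at the centre of its underside
- canister: round canister with a lid, 40 mm across, 85 mm high, in the back row; loose; origin at the centre of its underside
- tall_carton: upright carton, 29x26x78 mm, in the back row; loose; origin at the centre of its underside

How it is judged:
By the outcome, as a careful person would: the job done as asked, in the order asked, and still so for the second after the job is handed in, with the robot touching nothing.
It also fails if it takes over 42 s, if anything falls off the work surface, if the arm or the gripper's body presses on something with over 40 N, if the wrist force passes 120 N, or if a joint passes its speed limit or range.

### The arm

A 6-joint arm with a two-finger parallel gripper is mounted at the origin on a cart in front of the work surface, level with it; the furniture and walls round the work are solid. World frame = base frame: x ahead of the robot, y to its left, z up, the work surface at z = 0. Lengths are in mm, angles in rad, forces in N, time in s.
With the tool pointing down it reaches from about 275 to 1000 mm from the base axis. Payload 8.4 kg.
Tool frame: the origin (TCP) lies where the fingers leave the gripper's body, on its centre line; the fingertips stand 73 mm ahead of it and the grasp point (between the pads) lies 54 mm ahead of it (grip_point_offset is the distance from the TCP to the grasp point, in mm); z points along the fingers, y is the direction in which the jaws open and shut (so a half turn about z gives the same grasp; the last joint's range is limited). The gripper opens to 85 mm and grips with 20 to 120 N. Pads are 22 mm wide; open, the fingers measure 114 mm over their backs; the gripper's body (76 mm by 85 mm) begins 54 mm behind the grasp point. The pads swing forward as they close: fully open they stand 13 mm farther back than shut.
Start: joints at [1.243, 0.353, 1.633, -0, 1.155, -0.002], TCP at [200.04, 592.125, 303.881] pointing down, gripper open.
Joint ranges: [-2.63, 2.63], [-0.92, 2.1], [0.06, 2.66], [-1.3, 4.44], [0, 2.69], [-3.02, 3.02]. Speed limits (rad/s): [2.22, 2.22, 2.79, 3.14, 3.14, 3.14].

### API

Orientations are given as [roll, pitch, yaw] about the fixed x, y, z axes, in that order (R = Rz(yaw) Ry(pitch) Rx(roll)).
In Python, from rig import sense, grab_frame, sign_off, grip_point_offset gives the robot as it stands. The module is installed in compiled form; this text tells all that it offers.
- The arm moves only by the tool drive_tool, never from a script. Its argument "targets" is one flat list of numbers, 7 for each row, row after row: the shift along the tool's x, y, z in m, then the turn, a rotation vector about the tool's x, y, z in rad, then the opening, from 0 (shut) to 1 (fully open). In form: [tx, ty, tz, wx, wy, wz, grip, tx, ty, tz, wx, wy, wz, grip, ...]. A call has 1 to 12 rows; each row is the pose to reach, as a shift and turn from the pose commanded when the call began, along the tool's axes at that moment; what a row does not reach only later rows make up. A row lasts 1/12 s, in which the tool goes at most 41.7 mm and 7.16 degrees, less where a joint would pass 70% of its speed; a pose out of reach is approached as far as the arm can. A call with a gripper value outside its range is refused whole. The fingers move at their own pace and stop on an object; "force" is the grip in N (left out, the last holds). Time passes only in rows, so rows that repeat a pose let the fingers close. It gives the time, the measured TCP pose, the force and the opening at its end, in the units of the state.
- sense(): the state, without advancing time (a new reading comes with each control period).
- grab_frame(name): name is "scene" or "top" or "wrist"; returns a dict with "color" (420x560x3 uint8, blue, green, red), "vertical_fov" (degrees; the focal length in pixels is half the picture's height over the tangent of half this angle, whatever the lens; pixels are square), "cx", "cy" (the principal point, pixels), "k1" (the pictures are not rectified: a ray, as slopes to the right and down, at radius r is drawn at 1 + k1 r^2 times it, then the intrinsics apply), "world_from_camera" (4x4, takes a point from camera to world coordinates). Camera axes: x right, y down, z forward; pixel columns grow to the right and rows downward; lengths in mm; the calibration is good to about 2 mm. A picture is of the moment at which its call begins. There is no depth.
- sign_off(): hands the job in, once; it reports no verdict.
The state is a dict: "clock": time; "qpos": joint angles; "qvel": joint speeds; "joint_efforts": joint torques, N m; "eef_pos": TCP position; "tcp_rot": TCP orientation; "contact_force": force on the tool from outside, world axes, zero at the start; "wrist_torque": the same for the moment, N m; "opening": opening from 0.0 (shut) to 1.0 (fully open).
Only numpy, scipy, OpenCV 4.12 (cv2) and the standard library are available. Lean on these libraries where they do the work, as an engineer would, in place of code of your own. Each camera call takes 0.05 s, during which the arm holds its last target. There are 200 camera calls.

## Working session

There is one attempt and no reset: what is moved stays moved. The work goes in short steps, Python scripts to look and compute and a tool call to move; the robot and the scene stay as the last step left them, time stands still between calls to the robot, and variables do not carry over. Pictures are saved under pics/ and viewed, about 8 in all and at most 12, crops included, and the job is handed in when it is done.

Besides the shell and the picture viewer there is one more tool, called after "Request:" as name(argument=value, ...) on one line, values as JSON. drive_tool: Moves the arm, as the interface text tells. Its arguments: {"type":"object","properties":{"targets":{"type":"array"},"force":{"type":"number"}},"required":["targets"]}

```bash
mkdir -p pics
cat > h.py <<'E'
import numpy as np, cv2, json, pickle
from rig import sense, grab_frame, sign_off, grip_point_offset
def ray(f,u,v):
    F=f["color"].shape[0]/2/np.tan(np.radians(f["vertical_fov"])/2)
    K=np.array([[F,0,f["cx"]],[0,F,f["cy"]],[0,0,1.]])
    p=cv2.undistortPoints(np.array([[[u,v]]],float),K,np.array([f["k1"],0,0,0.]))[0,0]
    T=np.array(f["world_from_camera"]); return T[:3,3],T[:3,:3]@np.array([p[0],p[1],1])
def onz(f,u,v,z):
    o,d=ray(f,u,v); return o+d*(z-o[2])/d[2]
def tri(fa,a,fb,b):
    o1,d1=ray(fa,*a);o2,d2=ray(fb,*b)
    s=np.linalg.lstsq(np.c_[d1,-d2],o2-o1,rcond=None)[0]
    p,q=o1+d1*s[0],o2+d2*s[1]; return (p+q)/2,np.linalg.norm(p-q)
E
python3 - <<'E'
from h import *
fs={n:grab_frame(n) for n in("scene","top","wrist")}
pickle.dump(fs,open("f0.pkl","wb"))
for n in fs: cv2.imwrite(f"pics/{n}0.png",fs[n]["color"]); print(n,fs[n]["vertical_fov"],fs[n]["k1"],np.round(fs[n]["world_from_camera"],2).tolist())
print(sense(),grip_point_offset)
E
```

```text
scene 47.23568434591692 -0.11967938879540387 [[0.6, -0.46, 0.66, 36.8], [-0.8, -0.33, 0.5, -406.4], [-0.01, -0.83, -0.56, 540.31], [0.0, 0.0, 0.0, 1.0]]
top 45.774697069445374 -0.07721380629000846 [[-0.03, -0.98, 0.19, 384.78], [-1.0, 0.03, 0.03, 1.91], [-0.04, -0.19, -0.98, 1074.74], [0.0, 0.0, 0.0, 1.0]]
wrist 63.57296137854287 -0.0774540378012188 [[0.32, 0.9, 0.29, 126.33], [0.95, -0.3, -0.1, 617.3], [-0.0, 0.3, -0.95, 372.33], [0.0, 0.0, 0.0, 1.0]]
{'clock': 0.15, 'qpos': array([ 1.24260125e+00,  3.53496225e-01,  1.63395480e+00, -1.71066871e-06,
        1.15519094e+00, -2.42049880e-03]), 'qvel': array([-0.00036875, -0.00268571, -0.00435687, -0.00067194,  0.00039192,
       -0.00042251]), 'joint_efforts': array([ 1.94090157e-04, -6.05645943e+01, -3.42336667e+01, -1.28020160e-04,
        6.17655547e-03,  2.52334780e-05]), 'eef_pos': array([199.94887243, 591.85732846, 303.33325773]), 'tcp_rot': array([-3.14054334e+00, -9.75549609e-07,  2.81581877e+00]), 'contact_force': array([-0.31044619, -0.3604918 ,  1.2916659 ]), 'wrist_torque': array([0.01311403, 0.00502692, 0.01251362]), 'opening': 0.9964311411940472} 53.900000000000006
```

View pics/top0.png

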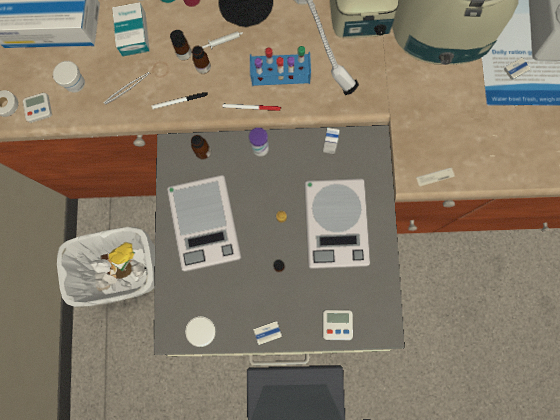

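View pics/scene0.png

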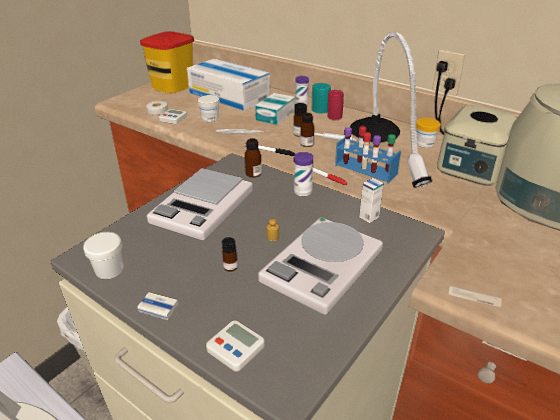

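Top view: round scale is the right-hand one, pan ≈(337,206), wide key ≈(324,256), small key ≈(358,256). Scene view: pan ≈(332,241), wide key ≈(281,272); the square scale is on the left and the carton stands behind the round pan.

```bash
cat > m.py <<'E'
from h import *
fs=pickle.load(open("f0.pkl","rb")); res={}
seeds=dict(top=dict(pan=(337,206),wide=(324,256),small=(358,256)),scene=dict(pan=(332,241),wide=(281,272),small=(320,290)))
Z=dict(pan=42,wide=35,small=35)
for n,sd in seeds.items():
    f=fs[n]; im=f["color"]
    for k,s in sd.items():
        m=np.zeros((422,562),np.uint8); t=10
        cv2.floodFill(im.copy(),m,s,0,(t,)*3,(t,)*3,4|cv2.FLOODFILL_FIXED_RANGE|cv2.FLOODFILL_MASK_ONLY|(255<<8))
        m=cv2.morphologyEx(m[1:-1,1:-1],cv2.MORPH_CLOSE,np.ones((3,3)))
        c=max(cv2.findContours(m,0,2)[0],key=cv2.contourArea); h=cv2.convexHull(c)
        w=np.array([onz(f,*p[0],Z[k])[:2] for p in h],np.float32)
        M=cv2.moments(h); res[n,k]=(M["m10"]/M["m00"],M["m01"]/M["m00"])
        r=cv2.minAreaRect(w)
        print(n,k,im[s[1],s[0]],np.round(res[n,k],1),"z-plane",np.round(onz(f,*res[n,k],Z[k]),1),"rect",np.round(r[0],1),np.round(r[1],1),round(r[2],1))
P={}
for k in Z:
    P[k],e=tri(fs["top"],res["top",k],fs["scene"],res["scene",k]); print(k,"tri",P[k].round(1),"gap",round(e,1))
d=P["small"]-P["wide"]; print("keys apart",np.linalg.norm(d[:2]),"yaw",np.degrees(np.arctan2(d[1],d[0]))+90)
E
python3 m.py
```

```text
top pan [155 162 159] [336.4 207.6] z-plane [ 591.5 -100.    42. ] rect [ 592.4 -100.3] [101.9 100.5] 42.3
top wide [123 128 126] [323.5 256. ] z-plane [490.8 -68.6  35. ] rect [490.8 -68.6] [35.7 16.8] 88.1
top small [127 132 127] [358. 255.] z-plane [ 490.6 -140.6   35. ] rect [ 490.5 -140.7] [12.5 12.9] 86.8
scene pan [160 164 167] [332.1 241.6] z-plane [ 589.8 -101.8   42. ] rect [ 592.6 -100.7] [104.4 101.9] 35.5
scene wide [127 131 134] [282.  268.7] z-plane [493.  -69.2  35. ] rect [493.2 -68.7] [38.9 19.5] 88.7
scene small [132 136 140] [320.2 288.1] z-plane [ 491.3 -141.3   35. ] rect [ 491.4 -141.4] [17.8 19.6] 89.3
pan tri [ 592.1 -100.3   39.8] gap 0.4
wide tri [491.4 -69.2  36. ] gap 1.9
small tri [ 490.9 -141.    34.9] gap 1.0
keys apart 71.74356886023874 yaw -0.34973864917812136
```

Two views agree (pan 592,-100; wide key 492,-69; yaw ≈0; heights match). Moving over the pan with closed fingers, turning the jaws along world y.

Request:
drive_tool(targets=[-0.593,-0.53,0.08,0,0,-0.326,0,-0.593,-0.53,0.08,0,0,-0.326,0,-0.593,-0.53,0.08,0,0,-0.326,0,-0.593,-0.53,0.08,0,0,-0.326,0,-0.593,-0.53,0.08,0,0,-0.326,0,-0.593,-0.53,0.08,0,0,-0.326,0,-0.593,-0.53,0.08,0,0,-0.326,0,-0.593,-0.53,0.08,0,0,-0.326,0,-0.593,-0.53,0.08,0,0,-0.326,0,-0.593,-0.53,0.08,0,0,-0.326,0,-0.593,-0.53,0.08,0,0,-0.326,0,-0.593,-0.53,0.08,0,0,-0.326,0], force=20)

```text
clock: 1.15
eef_pos: [445.9, 157.4, 253.8]
tcp_rot: [3.141, 0.0, -3.141]
contact_force: [1.2, 0.5, 0.2]
opening: -0.001
```

Request:
drive_tool(targets=[-0.146,-0.257,0.05,0,0,0,0,-0.146,-0.257,0.05,0,0,0,0,-0.146,-0.257,0.05,0,0,0,0,-0.146,-0.257,0.05,0,0,0,0,-0.146,-0.257,0.05,0,0,0,0,-0.146,-0.257,0.05,0,0,0,0,-0.146,-0.257,0.05,0,0,0,0,-0.146,-0.257,0.05,0,0,0,0,-0.146,-0.257,0.05,0,0,0,0,-0.146,-0.257,0.05,0,0,0,0,-0.146,-0.257,0.05,0,0,0,0,-0.146,-0.257,0.05,0,0,0,0])

```text
clock: 2.15
eef_pos: [590.8, -96.4, 204.1]
tcp_rot: [3.141, -0.0, -3.14]
contact_force: [0.2, 0.2, -0.6]
opening: -0.002
```

Run:
```python
from h import *
f=grab_frame("wrist"); g=grab_frame("scene"); cv2.imwrite("pics/w1.png",f["color"]); pickle.dump(f,open("w1.pkl","wb"))
s=sense(); print(s["eef_pos"],s["contact_force"],s["clock"])
```

```text
[591.10161703 -96.44779025 204.23476283] [-0.70823467  0.62942429 -0.5524509 ] 2.25
```

View pics/w1.png

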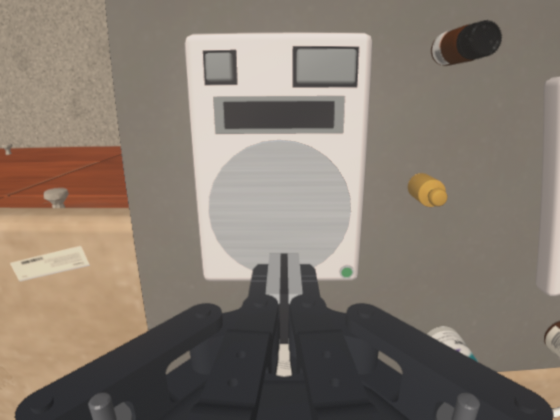

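Wrist view: wide key ≈(326,67), small key ≈(219,67), pan ≈(280,207), the fingers closed; brass weight at (427,190) well aside. Cross-check the key and descend.

Run:
```python
from h import *
f=pickle.load(open("w1.pkl","rb"))
for u,v,z in((326,67,35),(219,67,35),(280,207,42)): print(onz(f,u,v,z).round(1))
```

```text
[492.8 -67.7  35. ]
[ 492.8 -138.5   35. ]
[587.9 -98.2  42. ]
```

Request:
drive_tool(targets=[0,-0.003,0.035,0,0,0,0,0,-0.003,0.06,0,0,0,0,0,-0.003,0.075,0,0,0,0,0,-0.003,0.078,0,0,0,0,0,-0.003,0.08,0,0,0,0,0,-0.003,0.08,0,0,0,0,0,-0.003,0.08,0,0,0,0,0,-0.003,0.08,0,0,0,0])

```text
clock: 2.92
eef_pos: [592.2, -100.6, 125.2]
tcp_rot: [-3.141, 0.002, -3.141]
contact_force: [0.1, -0.1, 0.6]
opening: -0.002
```

Request:
drive_tool(targets=[0,0,0.002,0,0,0,0,0,0,0.004,0,0,0,0,0,0,0.006,0,0,0,0,0,0,0.007,0,0,0,0,0,0,0.008,0,0,0,0,0,0,0.008,0,0,0,0,0,0,0.008,0,0,0,0,0,0,0.008,0,0,0,0])

```text
clock: 3.58
eef_pos: [591.4, -100.7, 115.8]
tcp_rot: [-3.142, 0.0, -3.141]
contact_force: [0.3, 0.0, -0.0]
opening: -0.005
```

Request:
drive_tool(targets=[0,0,0.001,0,0,0,0,0,0,0.002,0,0,0,0,0,0,0.002,0,0,0,0,0,0,0.002,0,0,0,0,0,0,0.002,0,0,0,0])

```text
clock: 4.0
eef_pos: [591.5, -100.7, 114.0]
tcp_rot: [-3.142, 0.0, -3.141]
contact_force: [1.2, -0.0, 1.1]
opening: 0.0
```

Request:
drive_tool(targets=[0,0,0.001,0,0,0,0,0,0,0.001,0,0,0,0,0,0,0.001,0,0,0,0])

```text
clock: 4.25
eef_pos: [591.6, -100.7, 112.9]
tcp_rot: [-3.142, 0.0, -3.141]
contact_force: [0.2, -0.1, 2.4]
opening: -0.001
```

Request:
drive_tool(targets=[0,0,0.001,0,0,0,0,0,0,0.001,0,0,0,0,0,0,0.001,0,0,0,0])

```text
clock: 4.5
eef_pos: [591.5, -100.7, 111.9]
tcp_rot: [-3.142, 0.0, -3.141]
contact_force: [0.4, -0.3, 2.3]
opening: 0.001
```

Run:
```python
from h import *
F=[]
for i in range(6):
    f=grab_frame("wrist"); s=sense(); F.append(s["contact_force"])
print(np.mean(F,0).round(2),np.std(F,0).round(2),s["eef_pos"],s["wrist_torque"])
cv2.imwrite("pics/w2.png",f["color"])
```

```text
[ 0.58 -0.32  3.05] [0.38 0.33 0.1 ] [ 591.54975744 -100.67223247  111.92913764] [-0.04741499 -0.18419628  0.01606395]
```

Force 3.05 N and tip ≈39 mm: the pan is about 3 mm down. Letting go, then over to the key.

Request:
drive_tool(targets=[0,0,-0.003,0,0,0,0,0,0,-0.01,0,0,0,0,0,0,-0.03,0,0,0,0,0,0,-0.05,0,0,0,0,0.03,0.01,-0.05,0,0,0,0,0.06,0.02,-0.05,0,0,0,0,0.09,0.029,-0.05,0,0,0,0,0.099,0.032,-0.05,0,0,0,0,0.099,0.032,-0.05,0,0,0,0,0.099,0.032,-0.05,0,0,0,0,0.099,0.032,-0.05,0,0,0,0])

```text
clock: 5.72
eef_pos: [494.0, -69.0, 162.4]
tcp_rot: [-3.141, 0.002, -3.141]
contact_force: [0.6, 0.2, -0.5]
opening: -0.001
```

Run:
```python
from h import *
F=[]
for i in range(5):
    f=grab_frame("wrist"); s=sense(); F.append(s["contact_force"])
g=grab_frame("scene")
print(np.mean(F,0).round(2),s["eef_pos"],s["clock"])
cv2.imwrite("pics/s3.png",np.hstack([cv2.resize(f["color"],(400,300)),cv2.resize(g["color"][150:360,180:460],(400,300))]))
```

```text
[-0.11 -0.06  0.07] [493.01961698 -68.88505996 161.70794868] 5.9667
```

View pics/s3.png

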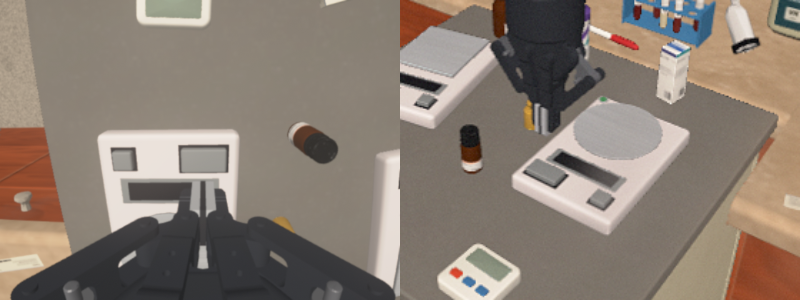

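Left (wrist): fingers aimed at the wide key (≈(203,158)), bottle clear to the side; right: scale undisturbed, hand high above. Descending on the key.

Request:
drive_tool(targets=[0,0,0.02,0,0,0,0,0,0,0.035,0,0,0,0,0,0,0.042,0,0,0,0,0,0,0.046,0,0,0,0,0,0,0.048,0,0,0,0,0,0,0.05,0,0,0,0,0,0,0.051,0,0,0,0,0,0,0.051,0,0,0,0,0,0,0.051,0,0,0,0])

```text
clock: 6.77
eef_pos: [492.6, -68.7, 111.3]
tcp_rot: [-3.141, 0.001, -3.141]
contact_force: [-0.6, 1.0, -0.9]
opening: 0.002
```

Request:
drive_tool(targets=[0,0,0.001,0,0,0,0,0,0,0.002,0,0,0,0,0,0,0.003,0,0,0,0,0,0,0.003,0,0,0,0,0,0,0.003,0,0,0,0])

```text
clock: 7.18
eef_pos: [492.3, -68.7, 107.8]
tcp_rot: [3.142, -0.0, -3.141]
contact_force: [0.3, -0.5, -0.1]
opening: 0.002
```

```bash
cat > q.py <<'E'
from h import *
import sys
F=[]
for i in range(5):
    f=grab_frame("scene"); s=sense(); F.append(s["contact_force"])
print(np.mean(F,0).round(2),s["eef_pos"],s["clock"])
cv2.imwrite("pics/%s.png"%sys.argv[1],cv2.resize(f["color"][150:360,180:460],(560,420)))
E
python3 q.py k1
```

```text
[ 0.23  0.   -0.19] [492.41364197 -68.65650624 107.85965566] 7.4333
```

Request:
drive_tool(targets=[0,0,0.001,0,0,0,0,0,0,0.002,0,0,0,0,0,0,0.002,0,0,0,0,0,0,0.002,0,0,0,0])

```text
clock: 7.77
eef_pos: [492.5, -68.7, 105.9]
tcp_rot: [-3.142, 0.0, -3.141]
contact_force: [-0.1, 0.4, 2.6]
opening: -0.001
```

```bash
python3 q.py k2
```

```text
[-0.12 -0.04  2.44] [492.4838658  -68.68035207 105.91371049] 8.0167
```

View pics/k2.png

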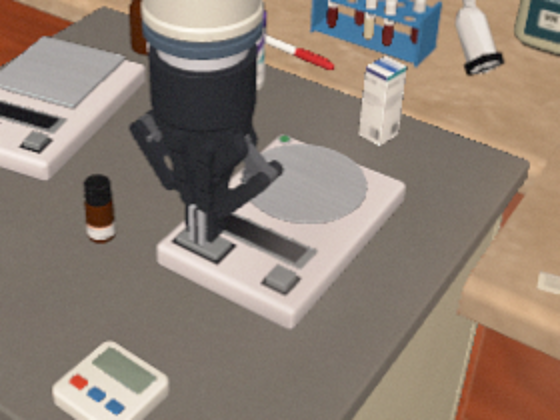

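Fingertips on the wide key at about (200,240), key about half down (2.4 N). Pressing fully.

Request:
drive_tool(targets=[0,0,0.001,0,0,0,0,0,0,0.002,0,0,0,0,0,0,0.002,0,0,0,0,0,0,0.002,0,0,0,0])

```text
clock: 8.35
eef_pos: [492.5, -68.7, 103.9]
tcp_rot: [-3.142, 0.0, -3.141]
contact_force: [-1.2, -0.0, 4.5]
opening: 0.002
```

```bash
python3 q.py k3
```

```text
[-0.15 -0.31  4.25] [492.45755369 -68.68091001 103.89798418] 8.6
```

Request:
drive_tool(targets=[0,0,0.0005,0,0,0,0,0,0,0.0005,0,0,0,0,0,0,0.0005,0,0,0,0])

```text
clock: 8.85
eef_pos: [492.5, -68.7, 103.6]
tcp_rot: [-3.142, 0.0, -3.141]
contact_force: [0.3, 0.2, 8.7]
opening: -0.001
```

```bash
python3 q.py k4
```

```text
[-0.76  0.76  7.96] [492.4830077  -68.69408895 103.58848984] 9.1
```

Key bottomed (8 N, gentle). Releasing and raising.

Request:
drive_tool(targets=[0,0,-0.004,0,0,0,0,0,0,-0.015,0,0,0,0,0,0,-0.04,0,0,0,0,0,0,-0.075,0,0,0,0,-0.02,-0.01,-0.1,0,0,0,0,-0.05,-0.03,-0.12,0,0,0,0,-0.05,-0.03,-0.12,0,0,0,0,-0.05,-0.03,-0.12,0,0,0,0,-0.05,-0.03,-0.12,0,0,0,0,-0.05,-0.03,-0.12,0,0,0,0])

```text
clock: 9.93
eef_pos: [540.9, -98.2, 222.5]
tcp_rot: [3.141, -0.003, -3.141]
contact_force: [-0.1, 0.0, 0.3]
opening: 0.004
```

```bash
python3 q.py k5
```

```text
[-0.01  0.02  0.56] [541.84882927 -98.35233463 222.88460548] 10.1833
```

View pics/k5.png

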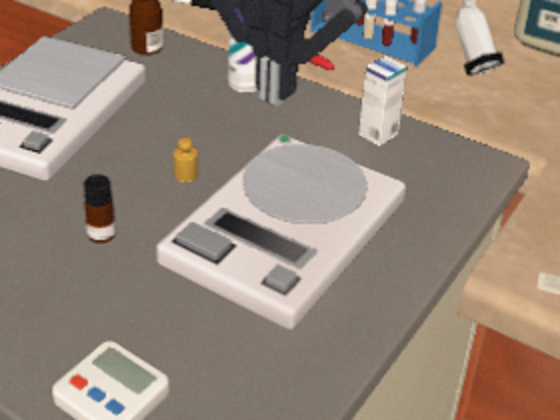

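The scale is released, with the key at (203,240) up again. Everything stands where it was and the hand is clear.

```bash
python3 -c "
from rig import *
print(sign_off())"
```

```text
the job is handed in; nothing more can be done
None
```

The round-pan scale has been woken and zeroed in the order asked, and the job is handed in at about 10 s of the 42 s allowed.

- **Pan:** I touched its middle with the closed fingertips at about 3 N. It sank roughly 3 mm by both force and height, and the force fell back to about 0 N when I let go.
- **Wide zero key:** I pressed its middle until it stopped, about 4 mm down. The force went from 4.3 N to about 8 N at the stop, then I released it.
- **Finish:** the fingertips are about 150 mm above the cart, about 108 mm above the pan.
- **Last checks:** the final picture shows the key up again, and what it covers (the brass weight, dropper bottle, carton and part of the square scale) undisturbed. The last force reading was within about 0.6 N of zero, close to the sensor noise.
- **Disagreements:** the views differed by 1–4 mm, and the pan's two-view height came out 2 mm below the stated 42 mm. Contact with the pan and key came close to the stated heights. The display still looked dark, so the picture gives no confirmation that the scale woke.

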